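# Make up two tool trays for the collage class

## Robot

A 6-joint arm with a two-finger parallel gripper is mounted at the origin on the work surface. World frame = base frame: x ahead of the robot, y to its left, z up, the work surface at z = 0. Lengths are in m, angles in rad, forces in N, time in s.
With the tool pointing down it reaches from about 0.375 to 0.975 m from the base axis. Payload 3.8 kg.
Tool frame: the origin (TCP) lies on the centre line of the jaws, within the pads' length; the fingertips stand 17 mm ahead of it and the grasp point (between the pads) lies 2 mm behind it; z points along the fingers, y is the line along which they close (so a half turn about z gives the same grasp; the last joint's range is limited). The gripper opens to 85 mm and grips with 20 to 120 N. Pads are 22 mm wide; open, the fingers measure 114 mm over their backs; the gripper's body (76 mm by 85 mm) begins 54 mm behind the grasp point. The pads swing forward as they close: fully open they stand 13 mm farther back than shut.
Start: joints at [-1.167, 0.264, 1.604, -0, 1.274, -0.037], TCP at [0.288, -0.61, 0.248] pointing down, gripper open.
Joint ranges: [-2.63, 2.63], [-0.94, 2.18], [0.31, 2.57], [-1.31, 4.45], [0, 2.66], [-2.55, 2.55]. Speed limits (rad/s): [2.57, 2.57, 3.14, 3.14, 3.14, 3.14].

## Interface

Orientations are given as a unit quaternion [w, x, y, z].
In Python, from plant import ctrl gives the robot as it stands. Calls block until the motion is done:
- ctrl.move_to(position, orientation): joint-space move of the TCP to a pose.
- ctrl.move_linear(position, orientation=None, vel=0.15, contact_N=None): straight line of the TCP; orientation=None keeps the orientation; vel is the mean speed in m/s. With contact_N (N) it stops when the force on the tool has changed by that much, and returns True; else False.
- ctrl.goto_joints(angles): joint-space move.
- ctrl.open_gripper() and ctrl.gripper_close(effort=None): open the fingers fully, or close them until they stop; effort is the grip in N (None keeps the last).
- ctrl.pause(seconds).
- ctrl.solve_ik(position, orientation): joint angles nearest the present ones, or None.
- ctrl.observe(): the state.
- ctrl.get_image(name): name is "side" or "top" or "wrist"; returns the picture (480x640x3 uint8, red, green, blue); there is no depth.
- ctrl.calibration(name): a dict with "K" (3x3 intrinsics, pixels), "world_from_camera" (4x4, takes a point from camera to world coordinates). Camera axes: x right, y up, looking along -z (the intrinsics and any distortion apply to the point x, -y, -z); pixel columns grow to the right and rows downward; lengths in m; the calibration is good to about 2 mm. A picture is of the moment at which its call begins: read the wrist's pose just before it. calibration takes no time and is no camera call; for the wrist camera it gives the pose at the moment of the call.
A pose or a line that the arm cannot do raises ctrl.PlanningError and nothing moves.
- ctrl.close_job(): hands the job in; it is judged then, once.
The state is a dict: "time": time; "qpos": joint angles; "joint_vel": joint speeds; "effort": joint torques, N m; "position": TCP position; "orientation": TCP orientation; "contact_force": force on the tool from outside, world axes, zero at the start; "torque": the same for the moment, N m; "width": opening from 0.0 (shut) to 1.0 (fully open); "grip_force": force on a finger pad.
Only numpy, scipy, OpenCV 4.12 (cv2) and the standard library are available. Lean on these libraries where they do the work, as an engineer would, in place of code of your own. Each camera call takes 0.05 s, during which the arm holds its last target. There are 200 camera calls.

## Task

Make up the two tool trays for the collage class, one thing to a compartment. The poster set goes in the big three-compartment tray: lay the scissors flat in the long compartment, stand the thick glue stick in one of the two smaller compartments and lay the tape roll flat in the other; the postcard set goes in the small two-compartment tray: the thin glue stick and the hand stamp, each standing upright in a compartment of its own. Leave the white-glue bottle and the paint pot where they stand, and let go of everything.

Things in the scene. Friction and masses are not known exactly. Their poses are not given: they have to be found in the camera images.
- big_tray: Big plywood tool tray, loose on the table, 157 mm (its x) by 160 mm (its y), 18 mm high, floor 4 mm thick, all walls and dividers 5 mm thick and as high as the rim. Origin: centre of its underside; z up. Three compartments: one long, 72 mm (x) by 150 mm (y), centred at x = +37.5 mm, y = 0; two smaller, each 70 mm (x) by 72.5 mm (y), centred at x = -38.5 mm, y = +38.75 and y = -38.75 mm. The smaller ones are on the side towards the robot.
- small_tray: Small plywood tool tray, loose on the table, 64 mm (its x) by 131 mm (its y), 18 mm high, floor 4 mm thick, walls and divider 5 mm thick and as high as the rim. Origin: centre of its underside; z up. Two compartments, each 54 mm (x) by 58 mm (y), centred at x = 0, y = +31.5 and y = -31.5 mm.
- scissors_center (a point): Small blunt-nosed scissors, closed, lying flat, 127 mm long, 55 mm wide over the two blue finger rings, 9 mm thick. The point is at mid-length, half-way up (4.5 mm above the underside), on the plastic shank by the pivot, which is 16 mm wide and 9 mm thick for 38 mm there (from 25 mm towards the rings to 13 mm towards the blades): the place to grip, across its width. x points along the closed blades to the tip, rings to -x; z up.
- thick_glue_center (a point): Thick glue stick standing upright, 30 mm diameter, 112 mm high (purple barrel and cap, orange foot, as on the thin one). The point is on its axis half-way up (56 mm above its foot); z up.
- thin_glue_center (a point): Thin glue stick standing upright, the same make but smaller: 20 mm diameter, 84 mm high. The point is on its axis half-way up (42 mm above its foot); z up.
- tape_center (a point): Roll of cream parcel tape lying flat, 52 mm outside diameter, 48 mm high, with a 25 mm hole through its middle. The point is on its axis half-way up (24 mm above the table); z up.
- stamp_center (a point): Wooden hand stamp standing on its rubber: block 42 mm (x) by 36 mm (y), 18 mm high, with a dark turned handle above it, total height 62 mm. The handle is 25 mm in diameter from 36 to 54 mm above the table: the place to grip. The point is on its axis half-way up (31 mm above the table); z up.
- bottle_center (a point): White-glue bottle with orange nozzle, 50 mm diameter, 135 mm high, standing in the stock. It stays. The point is on its axis half-way up (67.5 mm); z up.
- pot_center (a point): Paint pot with white lid, 68 mm diameter, 58 mm high, standing in the stock. It stays. The point is on its axis half-way up (29 mm); z up.
Mind the look-alikes: they are no part of the job. Leave any black look-alike of the small_tray alone.

How it is judged:
By the outcome, as a careful person would: the job done as asked, in the order asked, and still so for the second after the job is handed in, with the robot touching nothing.
It also fails if it takes over 138 s, if anything falls off the work surface, if the arm or the gripper's body presses on something with over 40 N, if the wrist force passes 120 N, or if a joint passes its speed limit or range.

## Working session

There is one attempt and no reset: what is moved stays moved. The work goes in short steps, each a Python script; the robot and the scene stay as the last script left them, time stands still between calls to the robot, and variables do not carry over. Pictures are saved under pics/ and viewed, at most 14 in all, crops included, and the job is handed in when it is done.

```bash
mkdir -p pics; ls; python3 - <<'E'
from plant import ctrl
import cv2,numpy as np
for n in("top","side"):
    cv2.imwrite(f"pics/{n}0.png",ctrl.get_image(n)[...,::-1]); c=ctrl.calibration(n)
    print(n,{k:np.round(v,4).tolist() if not isinstance(v,str) else v for k,v in c.items()})
c=ctrl.calibration("wrist");print({k:np.round(v,4).tolist() for k,v in c.items()})
print(ctrl.observe())
E
```

```text
pics
top {'K': [[538.9446, 0.0, 323.934], [0.0, 538.9446, 234.7281], [0.0, 0.0, 1.0]], 'world_from_camera': [[0.0234, 0.9813, -0.191, 0.2948], [-0.9997, 0.0235, -0.0021, 0.0077], [0.0024, 0.191, 0.9816, 1.1382], [0.0, 0.0, 0.0, 1.0]]}
side {'K': [[560.6396, 0.0, 324.4113], [0.0, 560.6396, 242.3076], [0.0, 0.0, 1.0]], 'world_from_camera': [[-0.8699, 0.2445, -0.4283, -0.1135], [-0.4932, -0.4283, 0.7572, 1.0454], [0.0017, 0.8699, 0.4932, 0.7616], [0.0, 0.0, 0.0, 1.0]]}
{'K': [[421.2399, 0.0, 322.1585], [0.0, 421.2399, 239.6291], [0.0, 0.0, 1.0]], 'world_from_camera': [[0.428, 0.8681, 0.2514, 0.3506], [-0.9038, 0.412, 0.116, -0.5799], [-0.0029, -0.2769, 0.9609, 0.3736], [0.0, 0.0, 0.0, 1.0]]}
{'time': 0.1, 'qpos': array([-1.16691926e+00,  2.64675892e-01,  1.60525176e+00,  3.57333239e-05,
        1.27369408e+00, -3.69101338e-02]), 'joint_vel': array([ 1.22330318e-04, -1.26031519e-03, -2.19274528e-03,  8.08934367e-04,
       -5.98314263e-05,  7.22717033e-04]), 'effort': array([ 9.00281284e-04, -5.16707253e+01, -3.68588841e+01, -6.75085630e-05,
        6.24021210e-03,  1.64065131e-05]), 'position': array([ 0.28774471, -0.60990071,  0.24708004]), 'orientation': array([-1.00062877e-03,  9.75812123e-01,  2.18608487e-01, -1.68317161e-04]), 'contact_force': array([-0.39477158, -0.93384524,  0.01775887]), 'torque': array([ 0.04556442,  0.01415036, -0.03821916]), 'grip_force': 0.0, 'width': 1.0017550480046762}
```

View pics/top0.png

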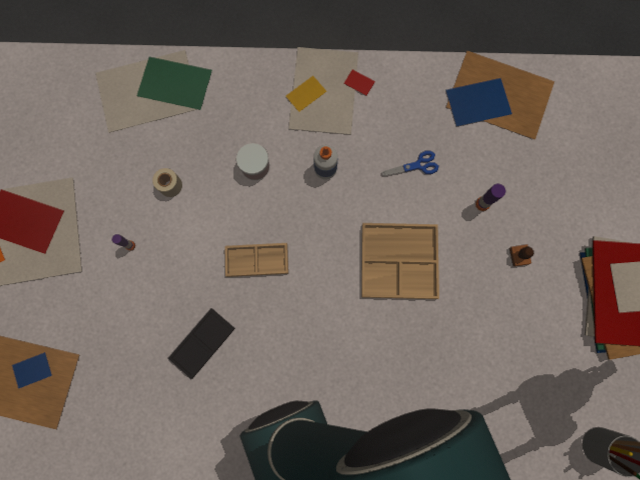

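View pics/side0.png

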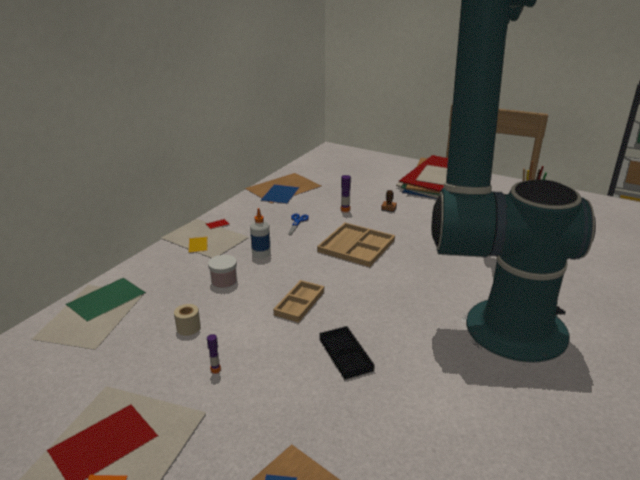

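The top picture shows everything: tray about (400,261), small tray (256,260), scissors (412,165), thick glue (490,197), tape (165,181), thin glue (124,242), stamp (521,256), pot (252,161), bottle (325,161), and the black look-alike (201,343). I'll enlarge it to read the pixels more closely.

```bash
python3 - <<'E'
import cv2
im=cv2.imread("pics/top0.png")
for n,(x,y,w,h) in dict(L=(100,150,200,140),R=(355,140,190,170)).items():
    s=4 if n=='L' else 3.5
    c=cv2.resize(im[y:y+h,x:x+w],None,fx=s,fy=s,interpolation=cv2.INTER_CUBIC)
    c=cv2.convertScaleAbs(c,alpha=1.5)
    for i in range(0,w,20): cv2.putText(c,str(x+i),(int(i*s),10),0,.35,(0,0,255));cv2.line(c,(int(i*s),12),(int(i*s),18),(0,0,255))
    for i in range(10,h,20): cv2.putText(c,str(y+i),(0,int(i*s)+4),0,.35,(0,0,255));cv2.line(c,(24,int(i*s)),(30,int(i*s)),(0,0,255))
    cv2.imwrite(f"pics/crop{n}.png",c)
E
```

```text
(no output)
```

View pics/cropL.png

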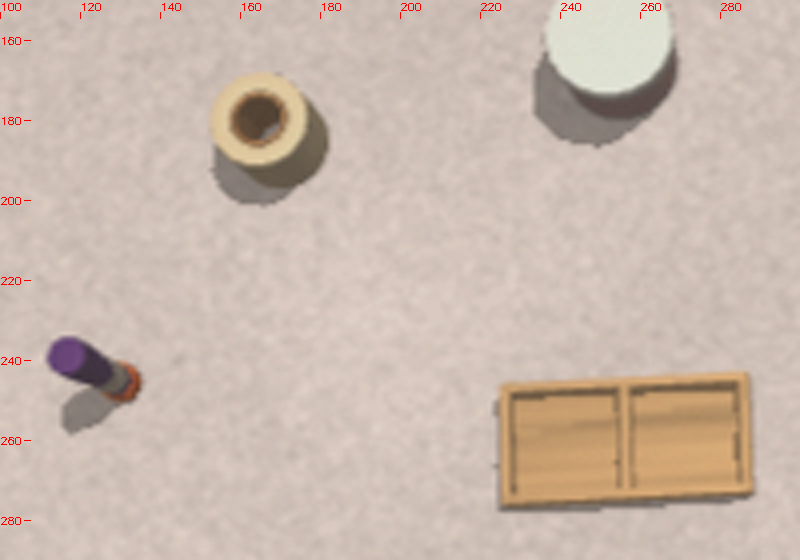

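View pics/cropR.png

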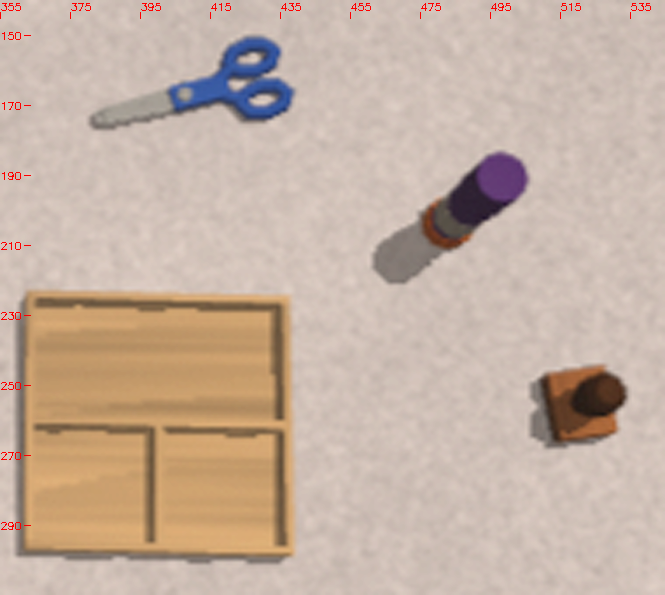

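Crop L shows the tape top at (165,179.5), the thin glue cap at (117,239) and the small tray rim. Crop R shows the scissors tip at (381,175) with rings to the upper right, the thick cap at (498,190.5), the stamp handle at (526,252) and the big tray rim. Next I convert these to world positions and check them against the given sizes.

```bash
cat > h.py <<'E'
import numpy as np, cv2
from scipy.spatial.transform import Rotation as R
def ray(c,px,z):
    K,T=c["K"],np.array(c["world_from_camera"])
    p=np.atleast_2d(np.array(px,float)).reshape(-1,1,2)
    d=c.get("distortion",c.get("dist"))
    p=cv2.undistortPoints(p,np.array(K),None if d is None else np.array(d))[:,0]
    v=np.c_[p[:,0],-p[:,1],-np.ones(len(p))]@T[:3,:3].T
    return T[:3,3]+v*((z-T[2,3])/v[:,2])[:,None]
def q(yaw):  # tool down; closing axis y at angle yaw+90deg modulo pi
    r=R.from_euler('z',yaw)*R.from_euler('x',np.pi)
    x=r.as_quat(); return np.r_[x[3],x[:3]]
E
python3 - <<'E'
from h import *
from plant import ctrl
c=ctrl.calibration("top"); np.set_printoptions(precision=4,suppress=True); print(c.keys())
L=lambda *a:[(100+u/4,150+v/4) for u,v in a]
Q=lambda *a:[(355+u/3.5,140+v/3.5) for u,v in a]
def show(n,p): print(n,p[:,:2].tolist() if len(p)==1 else '',)
def pr(n,p):
    print(n,p[:,:2].round(4).tolist(),'mean',p[:,:2].mean(0))
    if len(p)==4:
        e=np.diff(np.r_[p,p[:1]],axis=0)[:,:2]; print('  len',np.linalg.norm(e,axis=1),'ang',np.degrees(np.arctan2(e[:,1],e[:,0])))
pr('tape',ray(c,L((260,118)),.048)); pr('thin',ray(c,L((68,356)),.084)); pr('thinfoot',ray(c,L((122,382)),.0))
pr('small',ray(c,L((500,384),(748,373),(752,494),(502,506)),.018))
pr('big',ray(c,Q((27,292),(290,297),(291,555),(20,549)),.018))
pr('thick',ray(c,Q((501,177)),.112));pr('thickfoot',ray(c,Q((445,226)),.0))
pr('stampTop',ray(c,Q((602,392)),.058)); pr('stampblock',ray(c,Q((545,376),(603,365),(615,430),(555,440)),.018))
p=ray(c,Q((92,123),(288,70),(190,96.5)),.0045); pr('sc',p); d=p[0]-p[1]; print(np.linalg.norm(d),np.degrees(np.arctan2(d[1],d[0])))
pr('pot',ray(c,[(252.5,158)],.058)); pr('bottle',ray(c,[(326,153)],.135))
print(R.from_quat(np.roll(ctrl.observe()["orientation"],-1)).as_matrix())
E
```

```text
dict_keys(['K', 'world_from_camera'])
tape [[0.6172, 0.3467]] mean [0.6172 0.3467]
thin [[0.4815, 0.421]] mean [0.4815 0.421 ]
thinfoot [[0.483, 0.4237]] mean [0.483  0.4237]
small [[0.4837, 0.218], [0.4927, 0.0876], [0.4286, 0.0832], [0.4192, 0.2132]] mean [0.456  0.1505]
  len [0.1307 0.0642 0.1304 0.0646] ang [ -86.0519 -176.0448   94.122     4.2735]
big [[0.5393, -0.0718], [0.54, -0.2316], [0.3838, -0.2295], [0.3836, -0.0691]] mean [ 0.4617 -0.1505]
  len [0.1598 0.1562 0.1604 0.1557] ang [-89.7422 179.246   90.0891  -0.9698]
thick [[0.5915, -0.3316]] mean [ 0.5915 -0.3316]
thickfoot [[0.5914, -0.3326]] mean [ 0.5914 -0.3326]
stampTop [[0.4792, -0.4032]] mean [ 0.4792 -0.4032]
stampblock [[0.495, -0.3845], [0.5025, -0.4198], [0.4631, -0.4251], [0.4562, -0.3888]] mean [ 0.4792 -0.4045]
  len [0.0361 0.0398 0.0369 0.039 ] ang [ -77.8908 -172.3876  100.78      6.3687]
sc [[0.6514, -0.1124], [0.6892, -0.2357], [0.6702, -0.1738]] mean [ 0.6703 -0.174 ]
0.12894048526167007 107.01691964062856
pot [[0.6655, 0.1638]] mean [0.6655 0.1638]
bottle [[0.6528, 0.0096]] mean [0.6528 0.0096]
[[ 0.9044  0.4266 -0.0008]
 [ 0.4266 -0.9044  0.0019]
 [ 0.0001 -0.002  -1.    ]]
```

All lengths match the given sizes, and the top and foot readings of each glue stick agree within 3 mm. I start with the scissors. The fingers would hit the walls if they opened inside the compartment, so I'll release with the tips at rim height.

```bash
cat >> h.py <<'E'
from plant import ctrl
BIG=np.array([.4617,-.1505]); BY=np.radians(-.4); SM=np.array([.456,.1505]); SY=np.radians(4.1)
def slot(c,yaw,x,y):
    return c+np.array([[np.cos(yaw),-np.sin(yaw)],[np.sin(yaw),np.cos(yaw)]])@[x,y]
def st(tag):
    o=ctrl.observe(); print(tag,'t=%.1f w=%.3f grip=%.1f'%(o['time'],o['width'],o['grip_force']),o['position'].round(4),o['contact_force'].round(1))
def pick(xy,z,yaw,effort=40,up=.2):
    ctrl.move_to([*xy,z+.1],q(yaw)); st('above')
    ctrl.move_linear([*xy,z],vel=.15); st('at')
    ctrl.gripper_close(effort); st('closed')
    ctrl.move_linear([*xy,up],vel=.25); st('lifted')
def carry(xy,z,yaw,up=.2):
    ctrl.move_to([*xy,up],q(yaw)); ctrl.move_linear([*xy,z+.015],vel=.2); ctrl.move_linear([*xy,z],vel=.04); st('down')
def release(up=.2):
    ctrl.open_gripper(); p=ctrl.observe()['position']; ctrl.move_linear([p[0],p[1],up],vel=.25); st('released')
E
python3 - <<'E'
from h import *
import cv2
a=np.radians(107); xy=np.array([.6702,-.174])-.003*np.array([np.cos(a),np.sin(a)])
pick(xy,.020,a)
s=slot(BIG,BY,.0375,-.003)
ctrl.move_to([*s,.12],q(np.pi/2+BY)); st('over')
cv2.imwrite("pics/w1.png",ctrl.get_image("wrist")[...,::-1])
E
```

```text
above t=2.2 w=1.000 grip=0.0 [ 0.671  -0.1782  0.1204] [0.3 0.4 0.5]
at t=3.0 w=1.001 grip=0.0 [ 0.6719 -0.1773  0.0209] [ 0.2 -0.3  0.3]
closed t=3.7 w=0.172 grip=40.3 [ 0.6715 -0.177   0.0206] [ 0.3 -0.6  3.2]
lifted t=4.5 w=0.165 grip=40.0 [ 0.6698 -0.1765  0.1979] [-1.3  0.2 -0.4]
over t=5.3 w=0.169 grip=40.0 [ 0.5002 -0.1541  0.12  ] [ 0.9 -0.2  0.5]
```

View pics/w1.png

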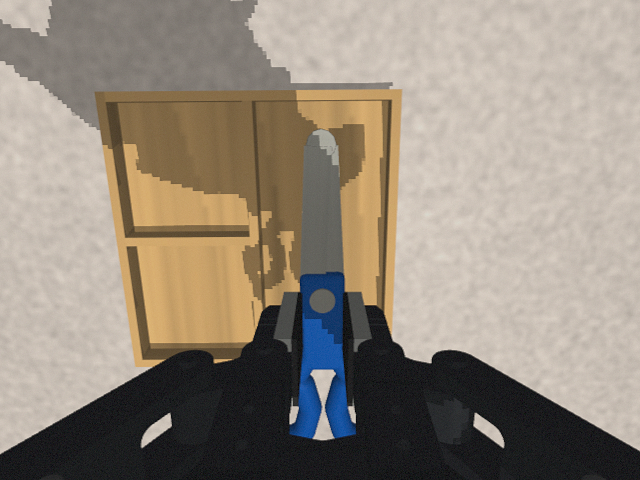

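The scissors are held straight, blades towards +y over the long compartment (tip at 320,140). I'll release them, then do the thick glue stick and check.

```bash
python3 - <<'E'
from h import *
s=slot(BIG,BY,.0375,-.003); Y=np.pi/2+BY
ctrl.move_linear([*s,.034],vel=.08); st('down'); release()
pick([.5915,-.332],.073,np.radians(60),effort=40,up=.25)
carry(slot(BIG,BY,-.0385,-.03875),.078,Y,up=.25); release(.25)
ctrl.move_to([.5,-.38,.3],q(Y)); cv2.imwrite("pics/t1.png",cv2.resize(ctrl.get_image("top")[140:310,340:560,::-1],None,fx=3,fy=3,interpolation=cv2.INTER_CUBIC))
ctrl.move_to([.45,.0,.3],q(Y)); cv2.imwrite("pics/t2.png",ctrl.get_image("top")[...,::-1]); st('end')
E
```

```text
down t=6.6 w=0.172 grip=40.0 [ 0.4998 -0.154   0.0346] [-0.  -0.6 -0.1]
released t=8.1 w=0.997 grip=0.0 [ 0.4982 -0.1534  0.1987] [-0.6  1.  -0.8]
above t=8.9 w=0.997 grip=0.0 [ 0.5905 -0.3307  0.1713] [-0.1 -0.5  0.1]
at t=9.8 w=0.997 grip=0.0 [ 0.5923 -0.3321  0.0742] [-0.4 -0.9  0.1]
closed t=10.3 w=0.340 grip=39.3 [ 0.5918 -0.3323  0.0737] [-0.5  0.2  4.4]
lifted t=11.2 w=0.340 grip=39.5 [ 0.5905 -0.3314  0.2478] [-0.1 -0.8 -1.4]
down t=13.5 w=0.341 grip=39.7 [ 0.4235 -0.1893  0.0787] [-0.6  0.9  5.4]
released t=14.9 w=1.000 grip=0.0 [ 0.422  -0.1885  0.2486] [-0.4  0.7 -0.2]
end t=17.3 w=1.000 grip=0.0 [ 0.4505 -0.0007  0.3002] [-0.4 -0.6  0.4]
```

View pics/t1.png

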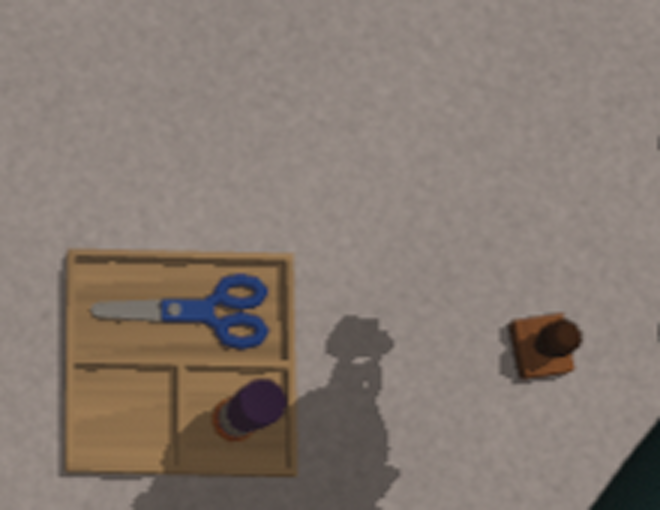

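The scissors lie flat in the long compartment and the thick glue stick stands in the right-hand small one; the tray hasn't moved. Next: tape, thin glue and stamp.

```bash
python3 - <<'E'
from h import *
Y=np.pi/2
pick([.6172,.3467],.038,Y,40,.25)
carry(slot(BIG,BY,-.0385,.03875),.043,Y+BY,.25); release(.25)
pick([.482,.422],.053,Y,30,.25)
carry(slot(SM,SY,0,.0315),.058,Y+SY,.25); release(.25)
pick([.4792,-.4038],.043,Y+np.radians(9),30,.25)
carry(slot(SM,SY,0,-.0315),.048,Y+SY,.25); release(.25)
ctrl.move_to([.35,-.5,.3],q(Y))
cv2.imwrite("pics/t3.png",cv2.resize(ctrl.get_image("top")[130:330,200:460,::-1],None,fx=3,fy=3,interpolation=cv2.INTER_CUBIC))
cv2.imwrite("pics/s3.png",cv2.resize(ctrl.get_image("side")[180:350,220:440,::-1],None,fx=3,fy=3,interpolation=cv2.INTER_CUBIC)); st('end')
E
```

```text
above t=18.9 w=1.001 grip=0.0 [0.6179 0.3457 0.1391] [ 0.4 -0.5  0.5]
at t=19.7 w=1.001 grip=0.0 [0.6181 0.3469 0.0391] [0.5 0.4 0.1]
closed t=20.1 w=0.590 grip=42.1 [0.6184 0.3474 0.0399] [-0.3 -0.1  6.1]
lifted t=21.1 w=0.589 grip=41.6 [0.616  0.3461 0.2475] [-0.1 -0.3 -0.9]
down t=24.5 w=0.594 grip=43.1 [ 0.4244 -0.1118  0.0448] [-5.2  1.7 16.9]
released t=26.0 w=1.001 grip=0.0 [ 0.4222 -0.1111  0.2484] [-0.3 -0.3  0.3]
above t=27.9 w=1.002 grip=0.0 [0.4827 0.4211 0.1534] [ 0.7  0.  -0.4]
at t=28.7 w=0.993 grip=0.0 [0.4828 0.4223 0.0539] [-0.2 -0.9  1.4]
closed t=29.4 w=0.223 grip=29.3 [0.4822 0.4222 0.0534] [0.6 0.7 2.2]
lifted t=30.3 w=0.225 grip=29.3 [0.4811 0.4213 0.2479] [ 0.2 -0.   0.4]
down t=32.8 w=0.227 grip=29.4 [0.4542 0.182  0.0584] [-0.1 -0.2  4.1]
released t=34.4 w=1.000 grip=0.0 [0.4527 0.1816 0.2484] [ 0.9  0.4 -0.5]
above t=36.5 w=1.000 grip=0.0 [ 0.4799 -0.403   0.1433] [-1.2 -0.4 -0.5]
at t=37.3 w=1.002 grip=0.0 [ 0.4799 -0.4042  0.0438] [ 0.7 -0.1  0.5]
closed t=37.9 w=0.278 grip=29.4 [ 0.4795 -0.4041  0.0436] [-0.   0.2  3.2]
lifted t=38.9 w=0.278 grip=29.4 [ 0.4783 -0.403   0.2479] [ 0.6  0.6 -0.8]
down t=42.4 w=0.279 grip=29.7 [0.4588 0.1192 0.0485] [ 0.3 -0.6  4.4]
released t=44.0 w=1.000 grip=0.0 [0.4572 0.1189 0.2484] [-0.2  0.  -1. ]
end t=46.3 w=1.001 grip=0.0 [ 0.3508 -0.4992  0.3   ] [1.3 0.2 0.1]
```

View pics/t3.png

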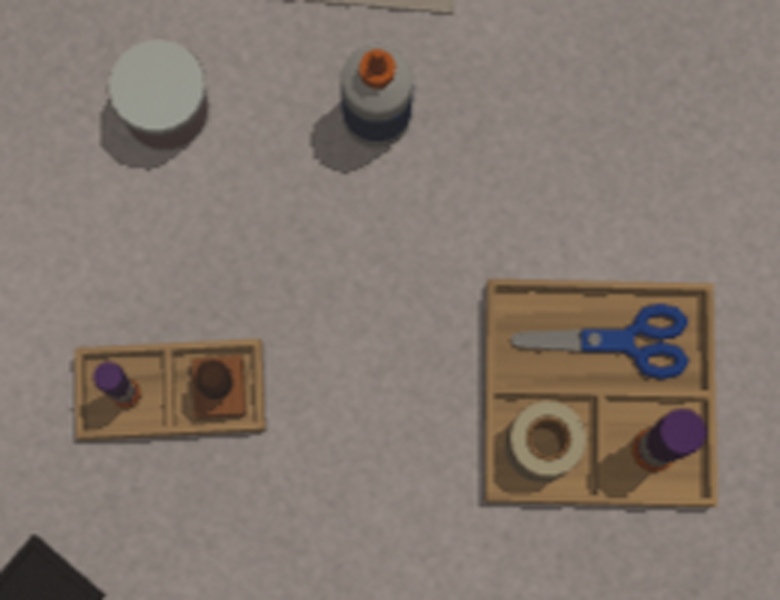

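View pics/s3.png

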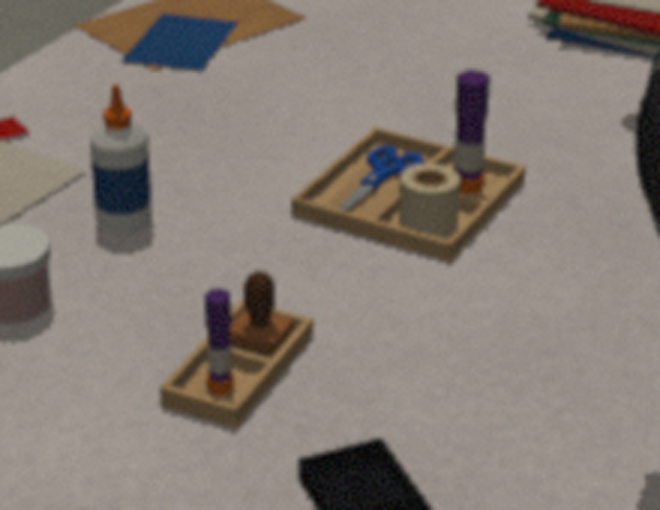

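Both views show every item in its own compartment, upright or flat as asked, with the trays, bottle, pot and black tray unmoved and the gripper clear. I'll hand it in.

```bash
python3 -c "
from plant import ctrl
print(ctrl.close_job())"
```

```text
the job is handed in; nothing more can be done
None
```

Both trays are made up as asked and the job was handed in at about 46 s of the 138 s allowed; the last pictures showed all five items in place and the bottle, pot and black tray unmoved, but no verdict came back.

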